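Offer up a wooden handle over the closed parts box lid

TASK

I want to use the longer, flatter of the two pine blocks as a handle on the plywood-topped lid of the blue parts box. Shut the lid first, then pick up that block, carry it over the top of the brown cardboard carton, and hold it about a centimetre above the middle of the closed lid, level and with its long side along the lid's long side, so that I can check the position. The block must never touch the box, leave everything else standing where it is, and finish while still holding the block still in the air.

Things in the scene. Friction and masses are not known exactly. Their poses are not given: they have to be found in the camera images.
- parts_box: blue small-parts box, base 110 x 170 mm and 31 mm high (37 mm with its lid shut), fixed to the bench. Origin on the bench under the base; the base reaches from x = -53 to +57 mm and y = -89 to +81 mm of it. z up; -x is the front (roughly towards the robot), y runs along its long side. The flat plywood-topped lid is hinged along the far (+x) long side.
- parts_box_lid (a joint): angle of the parts box's lid: 0 = shut and lying on the base; about 1.57 = standing upright; it starts standing open at 1.40 to 1.75 (stop at 1.82). The light lid turns easily, stays put within about 0.4 of upright, and falls shut below about 1.1. The yellow bins on the wall overhang the bench behind the box, so keep the gripper close behind the lid.
- lid_hinge (a point): point on the lid's hinge line, at the middle of its length, 32 mm above the bench at the box's far long side (box frame x = +57, y = -4 mm). Its axes turn with the lid: -x points from the hinge to the lid's free edge, y along the hinge, z is the outward (upper) normal of the lid.
- lid_top (a point): centre of the outer face of the lid, a flat plywood panel 110 x 170 mm; the whole lid is 6 mm thick; this point is 55 mm from the hinge line and 5 mm outward of it. Moves with the lid; with the lid shut it is 37 mm above the bench and its axes are those of the box (y along the 170 mm side). A tab 35 mm wide (y) and 3 mm thick hangs 17 mm below the outer face at the middle of the lid's free edge.
- offcut_long: the longer, flatter pine block, 45 (x) x 90 (y) x 35 (z) mm, lying loose on the bench. Origin at the centre of its underside. Grasp it across its 45 mm width.
- kraft_box: brown cardboard carton, 130 (x) x 156 (y) x 100 (z) mm, loose, standing between the parts box and the long block. Origin at the centre of its underside.
- offcut_short: the other, shorter and taller pine block, 45 x 70 x 45 mm: a bystander behind the carton. Origin at the centre of its underside.
- tape_measure: yellow tape measure, 37 x 80 x 62 mm: a bystander behind the carton. Origin at the centre of its underside.
- screw_tin: green and white striped round tin, 70 mm across and 62 mm tall: a bystander behind the carton. Origin at the centre of its underside.

How it is judged:
On the way, in this order (a step that is already met when the one before it is completed fails the run):
1. the lid of the parts box is shut while the long block still lies on the bench (value of joint parts_box_lid below 0.06 rad and height (world z) of offcut_long below 0.01 m), for 0.2 s.
2. the long block is carried over the top of the carton (horizontal distance between offcut_long and kraft_box below 0.1 m and height (world z) of offcut_long above 0.1 m), for 0.05 s.
At the end, for the whole second after the job is handed in: Lid shut (under 0.06 rad); long block still in the fingers, 3 to 20 mm above the lid, centred within 12 mm, long sides parallel within 0.13 rad, level within 0.1 rad; neither block nor fingers touch the box; carton and tin upright (value of joint parts_box_lid below 0.06 rad and horizontal distance between offcut_long and lid_top below 0.012 m and z of offcut_long in the frame of lid_top between 0.003 and 0.02 m and angle between the y axis of offcut_long and the y axis of parts_box, either way round below 0.13 rad and angle between each of offcut_long, kraft_box, screw_tin's own z axis and vertical below 0.1 rad and contact force between offcut_long and parts_box below 0.05 N and contact force between offcut_long and the fingers above 1 N and contact force between the fingers and parts_box below 0.1 N and linear speed of offcut_long below 0.01 m/s); the arm keeps its last pose, push and grip.
It fails at once if the long block touches the parts box (contact force between offcut_long and parts_box above 0.3 N).
It fails at once if the carton is knocked or pushed aside (distance of kraft_box from where it was at the start of the episode above 0.025 m).
It fails at once if the short block is knocked or pushed aside (distance of offcut_short from where it was at the start of the episode above 0.025 m).
It fails at once if the tape measure is knocked or pushed aside (distance of tape_measure from where it was at the start of the episode above 0.025 m).
It fails at once if the striped tin is knocked or pushed aside (distance of screw_tin from where it was at the start of the episode above 0.025 m).
It also fails if it takes over 61 s, if anything falls off the work surface, if the arm or the gripper's body presses on something with over 40 N, if the wrist force passes 120 N, or if a joint passes its speed limit or range.

ROBOT

A 6-joint arm with a two-finger parallel gripper is mounted at the origin on a cart in front of the work surface, level with it; the furniture and walls round the work are solid. World frame = base frame: x ahead of the robot, y to its left, z up, the work surface at z = 0. Lengths are in m, angles in rad, forces in N, time in s.
With the tool pointing down it reaches from about 0.375 to 0.9 m from the base axis. Payload 3.1 kg.
Tool frame: the origin (TCP) lies midway between the tips of the shut fingers; the grasp point (between the pads) lies robot.grip_depth behind it (robot.grip_depth is the distance from the TCP to the grasp point, in m); z points along the fingers, y is the line along which they close (so a half turn about z gives the same grasp; the last joint's range is limited). The gripper opens to 87 mm and grips with 3 to 60 N. Pads are 19 mm wide; open, the fingers measure 117 mm over their backs; the gripper's body (75 mm by 190 mm) begins 51 mm behind the grasp point.
Start: joints at [0.951, 0.527, 1.433, -0, 1.181, -0.178], TCP at [0.267, 0.565, 0.223] pointing down, gripper open.
Joint ranges: [-3.08, 3.08], [-0.75, 2.2], [0.22, 2.44], [-1.43, 4.57], [0, 2.65], [-2.85, 2.85]. Speed limits (rad/s): [2.79, 2.79, 3.14, 3.14, 3.14, 3.14].

INTERFACE

Orientations are given as a unit quaternion [x, y, z, w].
In Python, from rig import robot, camrig, hand_in gives the robot as it stands (robot), with the cameras (camrig) and the job as plain functions.
- The arm moves only by the tool creep_tool, called after "Request:" as a command line: name --argument value ..., lists and objects as JSON in quotes. Schema: {"type":"object","properties":{"plan":{"type":"object","properties":{"tx":{"type":"array","items":{"type":"number"},"minItems":1,"maxItems":20},"ty":{"type":"array","items":{"type":"number"},"minItems":1,"maxItems":20},"tz":{"type":"array","items":{"type":"number"},"minItems":1,"maxItems":20},"rz":{"type":"array","items":{"type":"number"},"minItems":1,"maxItems":20}},"additionalProperties":false,"required":["tx","ty","tz","rz"]},"finger_gap":{"type":"number"},"grip_force":{"type":"number"},"only":{"type":"string"},"quiet":{"type":"boolean"},"lines":{"type":"string"}},"required":["plan"],"additionalProperties":false}. plan is an object with one list for each field, all of the same length, 1 to 20, a row being the entries at one place: tx, ty, tz (the shift in m), rz (a turn about the tool's z in rad); each row shifts and turns the commanded pose from where the row before left it, along the tool's axes as they then stand; what a row does not reach is not made up. A row lasts 1/12 s, in which the tool goes at most 0.0417 m and 0.125 rad, less where a joint would pass 70% of its speed; a pose out of reach is approached as far as the arm can. finger_gap is the finger opening in m, set as the call begins (left out keeps the last). The fingers move at their own pace and stop on an object; grip_force is the grip in N (left out, the last holds). Time passes only in rows, so rows that do not move let the fingers close. The tool returns the time, the measured TCP pose, the force, the opening and the grip force at its end. only (a regular expression) keeps the lines of the reply that match it, lines (a string "A,B") keeps lines A to B, and quiet returns only ok. Input that does not fit is refused with a message, and nothing moves.
- robot.get_obs(): the state, without advancing time (a new reading comes with each control period).
- camrig.camera(name): name is "scene" or "top" or "wrist"; returns a dict with "img" (420x560x3 uint8, red, green, blue), "fx", "fy", "cx", "cy" (pixels), "xyz" and "attitude" of the camera in the world. Camera axes: x right, y down, z forward; pixel columns grow to the right and rows downward; lengths in m; the calibration is good to about 2 mm. A picture is of the moment at which its call begins. There is no depth.
- hand_in(): hands the job in; it is judged then, once.
The state is a dict: "time": time; "q": joint angles; "joint_velocities": joint speeds; "joint_torque": joint torques, N m; "position": TCP position; "tool_rot": TCP orientation; "ft_force": force on the tool from outside, world axes, zero at the start; "moment": the same for the moment, N m; "grip_width": finger opening in m; "grip_force": force on a finger pad.
Only numpy, scipy, OpenCV 4.12 (cv2) and the standard library are available. Lean on these libraries where they do the work, as an engineer would, in place of code of your own. Each camera call takes 0.05 s, during which the arm holds its last target. There are 200 camera calls.

## Working session

There is one attempt and no reset: what is moved stays moved. The work goes in short steps, Python scripts to look and compute and a tool call to move; the robot and the scene stay as the last step left them, time stands still between calls to the robot, and variables do not carry over. Pictures are saved under pics/ and viewed, at most 10 in all, crops included, and the job is handed in when it is done.

```bash
ls; mkdir -p pics; python3 - <<'E'
from rig import robot, camrig, hand_in
import cv2,json
o=robot.get_obs(); print(o["time"],o["position"],o["tool_rot"],robot.grip_depth,o["grip_width"])
for n in("scene","top"):
    c=camrig.camera(n); cv2.imwrite(f"pics/{n}0.png",c["img"][:,:,::-1]); print(n,[c[k] for k in("fx","fy","cx","cy","xyz","attitude")])
E
```

```text
pics
rig.py
0.0 [0.26677817 0.56439207 0.22156488] [ 2.19098591e-01  9.75702117e-01 -1.01143568e-03 -4.04508941e-04] 0.0187 0.08679056630241577
scene [410.2510677515736, 410.2510677515736, 280.96927181483886, 205.42943989748485, array([0.09250386, 0.28972211, 0.7122777 ]), array([-0.48737981,  0.80742243, -0.28232829,  0.17555818])]
top [522.5689485355578, 522.5689485355578, 273.40702702075686, 209.27152528118464, array([ 0.39641345, -0.00216374,  1.33189775]), array([-0.69821373,  0.71308677, -0.03540966,  0.05244998])]
```

View pics/top0.png

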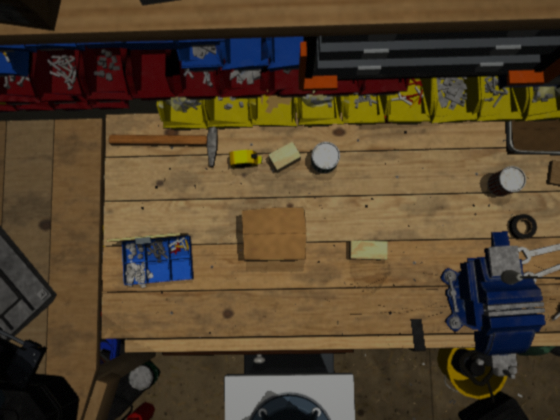

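View pics/scene0.png

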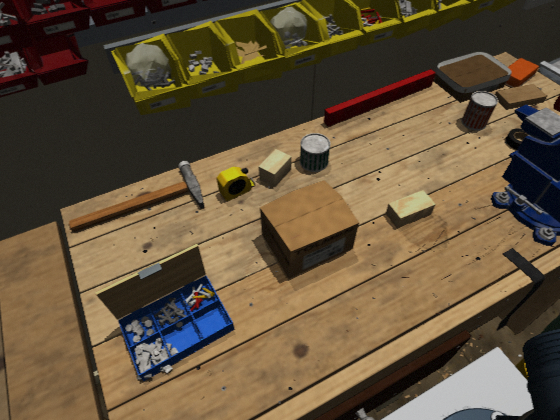

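The top view shows the open box at (157,262), the carton at (274,234), the long block at (369,250), the short block at (284,156), the tape measure at (243,158) and the tin at (324,157). The scene view shows the lid upright behind the box. Next I'll enlarge the box and the block to pick accurate masks.

```bash
cat > h.py <<'E'
import numpy as np,cv2
from scipy.spatial.transform import Rotation as R
from rig import robot, camrig, hand_in
def ray(c,uv):
    d=np.array([(uv[0]-c["cx"])/c["fx"],(uv[1]-c["cy"])/c["fy"],1.])
    return np.array(c["xyz"]),R.from_quat(c["attitude"]).apply(d)
def onz(c,uv,z):
    p,d=ray(c,uv); return p+d*(z-p[2])/d[2]
def proj(c,P):
    q=R.from_quat(c["attitude"]).inv().apply(np.array(P)-c["xyz"]); return np.array([c["fx"]*q[0]/q[2]+c["cx"],c["fy"]*q[1]/q[2]+c["cy"]])
def blob(mask):
    cs,_=cv2.findContours(mask.astype(np.uint8),cv2.RETR_EXTERNAL,cv2.CHAIN_APPROX_NONE); return max(cs,key=cv2.contourArea)
E
python3 - <<'E'
from h import *
t=camrig.camera("top");s=camrig.camera("scene")
a=cv2.resize(t["img"][225:295,95:235],None,fx=5.5,fy=4*5.5/4,interpolation=cv2.INTER_CUBIC)[:,:,::-1]
b=cv2.resize(s["img"][240:390,90:250],None,fx=3,fy=3,interpolation=cv2.INTER_CUBIC)[:,:,::-1]
cv2.imwrite("pics/box_t.png",a);cv2.imwrite("pics/box_s.png",b)
def hsv(c):return cv2.cvtColor(c["img"],cv2.COLOR_RGB2HSV)
for n,c in(("top",t),("scene",s)):
    H=hsv(c); m=(H[...,0]>100)&(H[...,0]<125)&(H[...,1]>150)&(H[...,2]>50)
    m=m.astype(np.uint8); w=np.zeros_like(m)
    if n=="top": w[225:300,100:210]=1
    else: w[240:390,90:250]=1
    r=cv2.boxPoints(cv2.minAreaRect(blob(cv2.morphologyEx(m*w,cv2.MORPH_CLOSE,np.ones((15,15))))))
    print(n,"box",[(p.round(1).tolist(),onz(c,p,.031)[:2].round(4).tolist()) for p in r])
    print("block px HSV", H[250,369] if n=="top" else H[207,412])
H=hsv(t);print(H[244:264:2,369].tolist(),H[240:268:2,345].tolist())
print(H[230,274])
E
```

```text
top box [([121.4000015258789, 241.89999389648438], [0.4856, 0.4107]), ([188.89999389648438, 235.6999969482422], [0.4974, 0.2406]), ([192.6999969482422, 277.79998779296875], [0.3926, 0.231]), ([125.19999694824219, 284.0], [0.3808, 0.3994])]
block px HSV [ 30  77 146]
scene box [([112.19999694824219, 328.3999938964844], [0.4765, 0.4235]), ([206.1999969482422, 275.29998779296875], [0.4977, 0.2428]), ([235.6999969482422, 327.6000061035156], [0.3786, 0.2346]), ([141.6999969482422, 380.6000061035156], [0.368, 0.402])]
block px HSV [ 28  69 195]
[[21, 109, 147], [25, 95, 147], [29, 77, 145], [30, 77, 146], [30, 75, 146], [28, 85, 147], [28, 85, 147], [24, 103, 121], [16, 140, 93], [17, 138, 113]] [[19, 112, 112], [17, 135, 96], [17, 139, 117], [17, 135, 121], [17, 135, 117], [17, 132, 112], [16, 134, 105], [17, 132, 106], [16, 135, 108], [17, 132, 110], [17, 132, 126], [17, 137, 127], [17, 141, 127], [16, 136, 129]]
[ 16 155 128]
```

View pics/box_t.png

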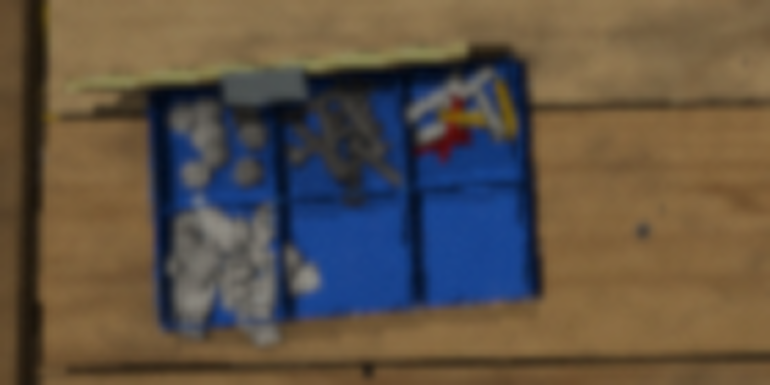

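View pics/box_s.png

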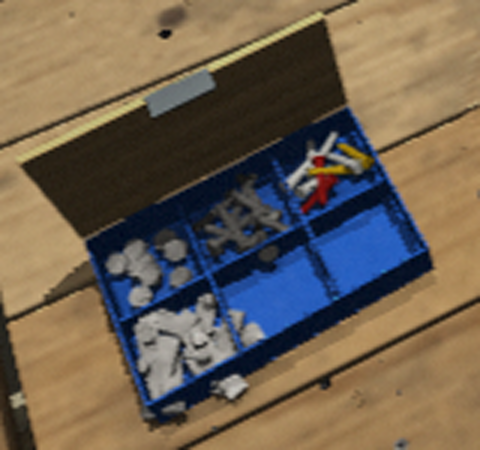

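The crops show the box rim corners. In the top picture they are near (123,242), (191,235), (193,279) and (125,285). In the scene picture they are near (119,320), (207,276), (234,325) and (140,374). The lid's free edge runs from (107,240) to (180,233) in top and from (97,293) to (198,245) in scene.

```bash
cat >> h.py <<'E'
def tri(c1,u1,c2,u2):
    p,d=ray(c1,u1);q,e=ray(c2,u2); d=d/np.linalg.norm(d);e=e/np.linalg.norm(e)
    k=np.linalg.lstsq(np.c_[d,-e],q-p,rcond=None)[0]; a,b=p+k[0]*d,q+k[1]*e
    return (a+b)/2,np.linalg.norm(a-b)
E
python3 - <<'E'
from h import *
np.set_printoptions(precision=4,suppress=True)
t=camrig.camera("top");s=camrig.camera("scene")
def hsv(c):return cv2.cvtColor(c["img"],cv2.COLOR_RGB2HSV)
def rep(n,P):
    P=np.array(P)[:,:2]; fl,fr,nr,nl=P
    v=(fl-fr)+(nl-nr); print(n,"centre",P.mean(0),"yaw",np.arctan2(-v[0],v[1]),"L",np.linalg.norm(fl-fr),np.linalg.norm(nl-nr),"W",np.linalg.norm(fl-nl),np.linalg.norm(fr-nr))
rep("box top",[onz(t,p,.031) for p in((122.8,242.3),(190.6,235.5),(193.2,279),(125,285))])
rep("box scene",[onz(s,p,.031) for p in((119.3,320),(207.3,276),(234.3,325),(140,374))])
L=tri(t,(106.8,240.5),s,(97,293.5)); Rr=tri(t,(180,233.2),s,(198.5,244.5)); print("lid edge",L,Rr)
for n,c,w,z in(("blk",t,(235,268,340,400),.035),("blk",s,(180,235,375,445),.035),("carton",t,(195,275,230,320),.1)):
    H=hsv(c);m=np.zeros(H.shape[:2],np.uint8);a,b,l,r=w
    h=H[a:b,l:r].astype(int)
    if n=="blk": mm=(h[...,0]>=22)&(h[...,1]<105)
    else: mm=(h[...,1]>=147)
    m[a:b,l:r]=mm; m=cv2.morphologyEx(m,cv2.MORPH_OPEN,np.ones((3,3)))
    k=blob(m); r=cv2.minAreaRect(k); bp=cv2.boxPoints(r)
    W=np.array([onz(c,p,z)[:2] for p in k[:,0]],np.float32)*1000
    rr=cv2.minAreaRect(W); print(n,"px",bp.round(1).tolist(),"world",rr,"corners",cv2.boxPoints(rr).round(0).tolist())
a=[cv2.resize(t["img"][190:280,230:400],None,fx=4,fy=4,interpolation=cv2.INTER_CUBIC)]
cv2.imwrite("pics/blk_t.png",a[0][:,:,::-1])
cv2.imwrite("pics/blk_s.png",cv2.resize(s["img"][120:280,245:445],None,fx=3.5,fy=3.5,interpolation=cv2.INTER_CUBIC)[:,:,::-1])
E
```

```text
box top centre [0.4376 0.3183] yaw 0.07301077728953732 L 0.17128574047286843 0.17039122174656485 W 0.10641877961547667 0.10831064545847219
box scene centre [0.4362 0.3217] yaw 0.0416613174290342 L 0.16788471291105928 0.16695386139754267 W 0.1069089008038628 0.11171516659022415
lid edge (array([0.482 , 0.41  , 0.1396]), np.float64(9.614649468234078e-05)) (array([0.4952, 0.2408, 0.1378]), np.float64(0.0009047491136539893))
blk px [[351.0, 240.0], [386.0, 240.0], [386.0, 258.0], [351.0, 258.0]] world ((455.420654296875, -205.16412353515625), (85.82591247558594, 44.569034576416016), 87.36270904541016) corners [[431.0, -247.0], [476.0, -249.0], [480.0, -163.0], [435.0, -161.0]]
blk px [[393.1000061035156, 201.1999969482422], [426.5, 187.8000030517578], [433.20001220703125, 204.5], [399.79998779296875, 217.89999389648438]] world ((453.49517822265625, -206.1553955078125), (89.21186828613281, 43.99748229980469), 86.8427505493164) corners [[429.0, -249.0], [473.0, -252.0], [478.0, -163.0], [434.0, -160.0]]
carton px [[243.0, 260.0], [243.0, 208.0], [305.0, 208.0], [305.0, 260.0]] world ((492.3021545410156, 26.068798065185547), (146.2295379638672, 122.97322845458984), 89.29617309570312) corners [[430.0, -46.0], [553.0, -48.0], [555.0, 98.0], [432.0, 100.0]]
```

View pics/blk_t.png

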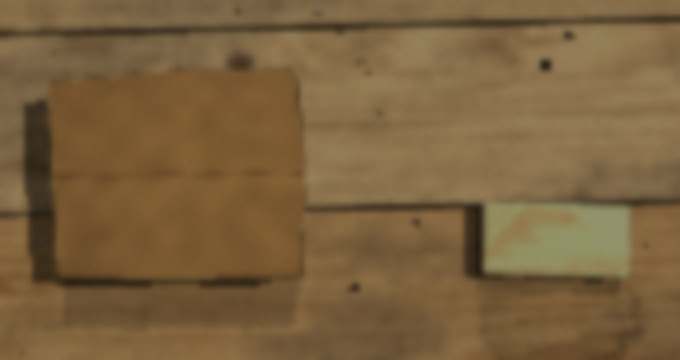

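View pics/blk_s.png

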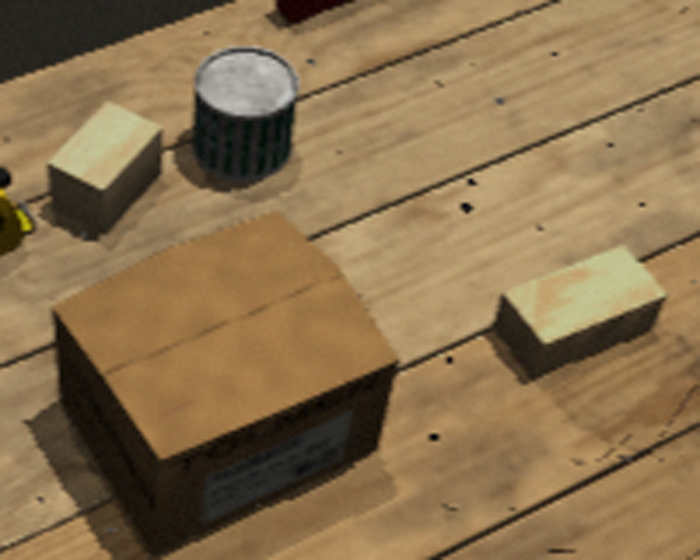

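The block and carton outlines are clean. Estimates: long block centre (0.4545, -0.2057) with yaw about -0.05; box centre about (0.437, 0.320) with yaw about 0.072; carton centre about (0.49, 0.026) with its top at 0.10. The lid stands at about 1.54 rad. I'll start by turning the tool to the box yaw with the fingers shut.

```bash
cat >> h.py <<'E'
def delta(x,y,z,yaw):
    "tool-axis shift to TCP (x,y,z), and turn about tool z to put tool y along world yaw+90deg (mod pi)"
    o=robot.get_obs(); T=R.from_quat(o["tool_rot"]); M=T.as_matrix()
    turn=-((yaw+np.pi/2-np.arctan2(M[1,1],M[0,1])+np.pi/2)%np.pi-np.pi/2)
    print("t",round(o["time"],2),"pos",o["position"].round(4),"shift",(M.T@(np.array([x,y,z])-o["position"])).round(4),"turn",round(turn,4),"q6",o["q"][5].round(2),"F",o["ft_force"].round(1),"grip",o["grip_width"],o["grip_force"])
E
```

Request:
creep_tool --plan '{"tx":[0,0,0,0,0,0],"ty":[0,0,0,0,0,0],"tz":[0,0,0,0,0,0],"rz":[-0.12,-0.12,-0.12,-0.12,-0.034,0]}' --finger_gap 0

```text
time: 0.8
position: [0.2671, 0.5649, 0.2225]
tool_rot: [-0.036, 0.999, -0.0, -0.0]
ft_force: [0.4, -0.1, -1.1]
grip_width: 0.0548
grip_force: 0.0
```

```bash
python3 -c "
from h import *
delta(.54,.327,.2,.072)"
```

```text
t 0.8 pos [0.2671 0.5649 0.2225] shift [-0.2549 -0.2571  0.0225] turn 0.0007 q6 -0.69 F [ 0.4 -0.1 -1.1] grip 0.05479295277349532 0.0
```

Request:
creep_tool --plan '{"tx":[-0.0255,-0.0255,-0.0255,-0.0255,-0.0255,-0.0255,-0.0255,-0.0255,-0.0255,-0.0255,0,0,0],"ty":[-0.0257,-0.0257,-0.0257,-0.0257,-0.0257,-0.0257,-0.0257,-0.0257,-0.0257,-0.0257,0,0,0],"tz":[0,0,0,0,0,0,0,0,0,0,0,0,0],"rz":[0,0,0,0,0,0,0,0,0,0,0,0,0]}'

```text
time: 1.88
position: [0.5395, 0.327, 0.2222]
tool_rot: [-0.035, 0.999, 0.0, -0.001]
ft_force: [-0.9, 0.2, 0.1]
grip_width: 0.0006
grip_force: 0.0
```

```bash
python3 -c "
from h import *
delta(.54,.327,.115,.072)
s=camrig.camera('scene');cv2.imwrite('pics/s2.png',s['img'][:,:,::-1])"
```

```text
t 1.88 pos [0.5395 0.327  0.2222] shift [-6.000e-04 -1.000e-04  1.072e-01] turn -0.0013 q6 -1.27 F [-0.9  0.2  0.1] grip 0.0005507332013539636 0.0
```

View pics/s2.png

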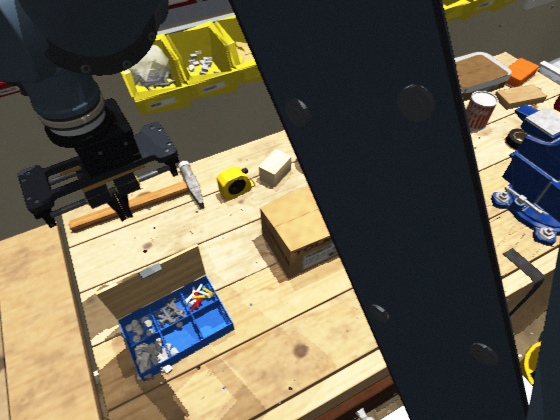

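The fingers at (120,210) hang behind the lid with clearance, and the lid is still upright. I'll go down, then push towards the robot.

Request:
creep_tool --plan '{"tx":[0,0,0,0,0,0],"ty":[0,0,0,0,0,0],"tz":[0.027,0.027,0.027,0.026,0,0],"rz":[0,0,0,0,0,0]}'

```text
time: 2.43
position: [0.5379, 0.3278, 0.1145]
tool_rot: [-0.037, 0.999, -0.001, -0.002]
ft_force: [0.3, -0.1, -0.3]
grip_width: 0.0007
grip_force: 0.0
```

Request:
creep_tool --plan '{"tx":[0.01,0.01,0.01,0.01,0.01,0.01,0.01,0.01,0.01,0.01,0,0],"ty":[0,0,0,0,0,0,0,0,0,0,0,0],"tz":[0,0,0,0,0,0,0,0,0,0,0,0],"rz":[0,0,0,0,0,0,0,0,0,0,0,0]}'

```text
time: 3.43
position: [0.4394, 0.3198, 0.1155]
tool_rot: [-0.036, 0.999, -0.0, -0.0]
ft_force: [0.1, -0.2, -0.1]
grip_width: 0.0007
grip_force: 0.0
```

```bash
python3 -c "
from h import *
delta(.54,.327,.115,.072)
s=camrig.camera('scene');cv2.imwrite('pics/s3.png',s['img'][220:400,60:300,::-1])"
```

```text
t 3.43 pos [0.4394 0.3198 0.1155] shift [-1.008e-01 -1.000e-04  4.000e-04] turn 0.0007 q6 -1.22 F [ 0.1 -0.2 -0.1] grip 0.0006583491375359847 0.0
```

View pics/s3.png

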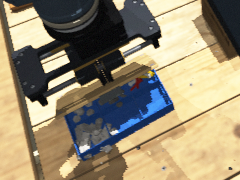

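The lid is still partly open in front of the fingers. I'll push a little further and let it fall.

Request:
creep_tool --plan '{"tx":[0.015,0.015,0.015,0,0,0,0],"ty":[0,0,0,0,0,0,0],"tz":[0,0,0,0,0,0,0],"rz":[0,0,0,0,0,0,0]}'

```text
time: 4.07
position: [0.3973, 0.317, 0.1157]
tool_rot: [-0.036, 0.999, 0.0, 0.001]
ft_force: [-0.4, -0.2, 0.4]
grip_width: 0.0007
grip_force: 0.0
```

```bash
python3 -c "
from h import *
s=camrig.camera('scene');cv2.imwrite('pics/s4.png',cv2.resize(s['img'][220:400,60:300,::-1],None,fx=2.5,fy=2.5))"
```

```text
(no output)
```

View pics/s4.png

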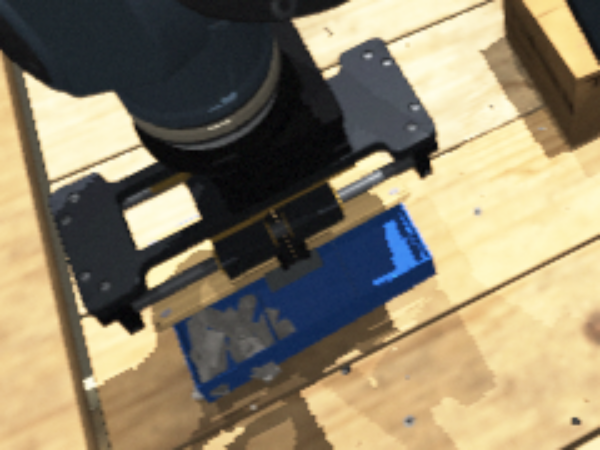

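The lid's edge has moved to scene pixels of about (126,350) to (222,298), so it is coming down but isn't shut yet. I'll wait a moment and measure its angle.

Request:
creep_tool --plan '{"tx":[0,0,0,0,0,0],"ty":[0,0,0,0,0,0],"tz":[-0.02,0,0,0,0,0],"rz":[0,0,0,0,0,0]}'

```text
time: 4.62
position: [0.3952, 0.3164, 0.1349]
tool_rot: [-0.036, 0.999, -0.0, -0.001]
ft_force: [0.3, 1.3, -0.4]
grip_width: 0.0005
grip_force: 0.0
```

```bash
python3 -c "
from h import *
s=camrig.camera('scene');t=camrig.camera('top')
c,si=np.cos(.072),np.sin(.072)
for a in(1.5,1.1,.9,.7,.5,.3,0):
  u=55-110*np.cos(a)+5*np.sin(a); z=.032+.11*np.sin(a)+.005*np.cos(a)
  print(a,[proj(s,[.437+(u*c-v*si)/1000,.320+(u*si+v*c)/1000,z]).round(0) for v in(85,-85)])
cv2.imwrite('pics/s5.png',np.vstack([cv2.resize(s['img'][220:400,60:300,::-1],(560,420)),cv2.resize(t['img'][215:305,80:250,::-1],(340,180)).repeat(1,0) if 0 else np.zeros((0,560,3),np.uint8)]))"
```

```text
1.5 [array([ 97., 292.]), array([199., 243.])]
1.1 [array([108., 317.]), array([211., 265.])]
0.9 [array([114., 330.]), array([217., 277.])]
0.7 [array([121., 343.]), array([222., 289.])]
0.5 [array([127., 355.]), array([227., 300.])]
0.3 [array([133., 364.]), array([231., 310.])]
0 [array([140., 374.]), array([235., 321.])]
```

View pics/s5.png

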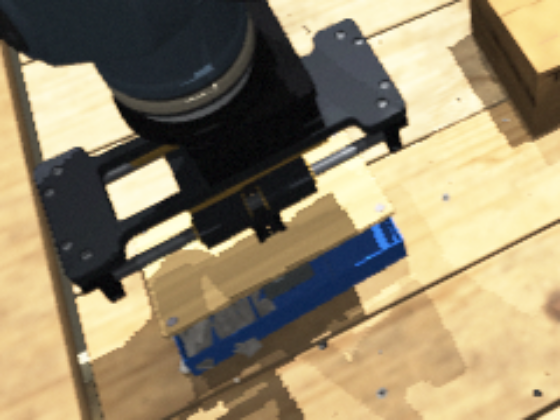

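The lid is falling slowly and is at about 0.3 rad. I'll lift, open the fingers and turn for the block grasp, then check the lid.

Request:
creep_tool --plan '{"tx":[0,0,0,0,0,0,0,0,0,0,0,0,0,0,0,0,0,0,0],"ty":[0,0,0,0,0,0,0,0,0,0,0,0,0,0,0,0,0,0,0],"tz":[-0.03,-0.03,-0.03,-0.025,0,0,0,0,0,0,0,0,0,0,0,0,0,0,0],"rz":[0,0,0,0,0.12,0.12,0.12,0.12,0.12,0.12,0.12,0.12,0.12,0.12,0.12,0.12,0.12,0.133,0]}' --finger_gap 0.08

```text
time: 6.3
position: [0.3952, 0.3165, 0.2502]
tool_rot: [0.723, 0.691, -0.0, -0.0]
ft_force: [0.2, -0.1, -0.2]
grip_width: 0.0799
grip_force: 0.0
```

```bash
python3 -c "
from h import *
delta(.4545,-.2057,.25,-1.62083)"
```

```text
t 6.3 pos [0.3952 0.3165 0.2502] shift [-5.191e-01  8.220e-02  3.000e-04] turn 0.0059 q6 0.5 F [ 0.2 -0.1 -0.2] grip 0.0799274464332089 0.0
```

Request:
creep_tool --plan '{"tx":[-0.02,-0.03,-0.03,-0.03,-0.03,-0.03,-0.03,-0.03,-0.03,-0.03,-0.03,-0.03,-0.03,-0.03,-0.03,-0.03,-0.03,-0.02,0,0],"ty":[0.003,0.005,0.005,0.005,0.005,0.005,0.005,0.005,0.005,0.005,0.005,0.005,0.005,0.005,0.005,0.005,0.004,0,0,0],"tz":[0,0,0,0,0,0,0,0,0,0,0,0,0,0,0,0,0,0,0,0],"rz":[0,0,0,0,0,0,0,0,0,0,0,0,0,0,0,0,0,0.006,0,0]}'

```text
time: 7.97
position: [0.4552, -0.207, 0.2502]
tool_rot: [0.724, 0.69, 0.0, -0.001]
ft_force: [-0.3, 0.3, -0.6]
grip_width: 0.0799
grip_force: 0.0
```

```bash
python3 - <<'E'
from h import *
delta(.4545,-.2057,.25,-1.62083)
w=camrig.camera("wrist");t=camrig.camera("top");s=camrig.camera("scene")
print(w["xyz"],R.from_quat(w["attitude"]).as_matrix().round(2).tolist())
for nm,c in(("w",w),):
    H=cv2.cvtColor(c["img"],cv2.COLOR_RGB2HSV).astype(int); P=proj(c,[.4545,-.2057,.035]); print(P,H[int(P[1]),int(P[0])])
f=lambda im,sz:cv2.resize(im,sz,interpolation=cv2.INTER_CUBIC)[:,:,::-1]
cv2.imwrite("pics/m6.png",np.hstack([f(w["img"],(400,300)),f(s["img"][240:390,90:290],(400,300))]))
E
```

```text
t 7.97 pos [ 0.4552 -0.207   0.2502] shift [ 0.0012 -0.0008  0.0002] turn 0.0021 q6 -0.6 F [-0.3  0.3 -0.6] grip 0.07989840106516079 0.0
[ 0.45811728 -0.13445456  0.41263527] [[1.0, -0.05, -0.01], [-0.05, -0.96, -0.27], [-0.0, 0.27, -0.96]]
[275.55904391 182.32068287] [ 19  83 156]
```

View pics/m6.png

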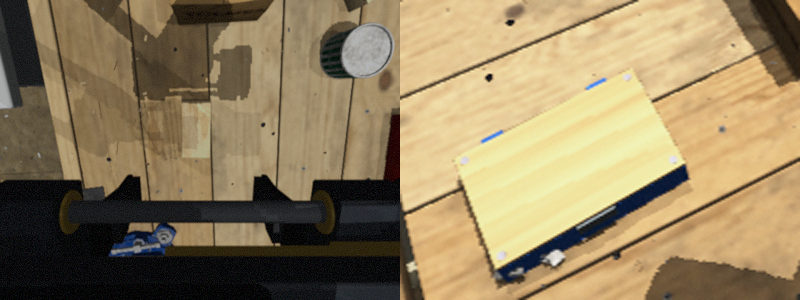

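The lid is shut. It covers the base, with scene corners near (118,320), (206,275), (233,322) and (140,377). The block lies between the open fingers in the wrist view. I miscounted and that was the 11th picture viewed, one over the limit of 10, so from here I'll use numbers only. Next I'll refine the lid and block poses.

```bash
python3 - <<'E'
from h import *
np.set_printoptions(precision=4,suppress=True)
w=camrig.camera("wrist");t=camrig.camera("top");s=camrig.camera("scene")
def rect(P): 
    r=cv2.minAreaRect(np.array(P,np.float32)*1000); b=cv2.boxPoints(r); e=max((b[1]-b[0],b[2]-b[1]),key=np.linalg.norm); e=e*np.sign(e[1]); return np.round(r[0],1),np.round(r[1],1),round(float(np.arctan2(-e[0],e[1])),3)
P=[onz(s,p,.037)[:2] for p in((118.5,320),(206.5,275),(233.5,322.5),(140,377))]; print("lid scene hand",rect(P),np.mean(P,0))
# colour: plywood is lighter & yellower; flood fill from the lid centre
for n,c,(a,b,l,r_),z,ctr in(("lid s",s,(255,390,100,250),.037,[.437,.32,.037]),("lid t",t,(228,292,105,205),.037,[.437,.32,.037]),("blk w",w,(120,240,220,330),.035,[.4545,-.2057,.035])):
    g=cv2.cvtColor(c["img"],cv2.COLOR_RGB2LAB); u=proj(c,ctr).round().astype(int)
    for tol in(4,6,8,12):
        m=np.zeros((422,562),np.uint8); cv2.floodFill(cv2.GaussianBlur(g,(3,3),0),m,tuple(int(x) for x in u),0,(tol,)*3,(tol,)*3,4|cv2.FLOODFILL_MASK_ONLY|(1<<8))
        k=blob(cv2.morphologyEx(m[1:-1,1:-1],cv2.MORPH_OPEN,np.ones((5,5))))[:,0] if m.sum()>60 else None
        print(n,tol,None if k is None else rect([onz(c,p+0.,z)[:2] for p in k]))
    H=cv2.cvtColor(c["img"],cv2.COLOR_RGB2HSV); print([H[u[1],u[0]+d].tolist() for d in range(-48,49,8)])
P=[onz(w,p,.035)[:2] for p in((254.8,142.8),(294,142.8),(294,221),(256,221))]; print("blk wrist hand",rect(P),np.mean(P,0))
E
```

```text
lid scene hand (array([433.4, 322. ]), array([111.1, 167.8]), 0.068) [0.434  0.3221]
lid s 4 (array([472.8, 282.1]), array([352.5, 181.4]), -0.002)
lid s 6 (array([457.2, 261.1]), array([394.6, 213.3]), -0.002)
lid s 8 (array([457.7, 259.9]), array([397.6, 214.3]), -0.002)
lid s 12 (array([820.7, -51.4]), array([1979.9, 1348.6]), -0.5)
[[27, 79, 240], [29, 71, 241], [25, 88, 241], [26, 83, 240], [28, 74, 241], [25, 85, 241], [26, 85, 241], [28, 73, 241], [31, 60, 242], [26, 81, 241], [26, 85, 241], [26, 80, 241], [23, 42, 239]]
lid t 4 (array([485.1, 116.5]), array([203.7, 671. ]), 0.001)
lid t 6 (array([564.6, -90.3]), array([ 487. , 1161.5]), 0.151)
lid t 8 (array([577.7,  29.2]), array([1469.8, 1070.8]), -0.034)
lid t 12 (array([577.7,  29.2]), array([1469.8, 1070.8]), -0.034)
[[17, 137, 151], [17, 135, 153], [25, 110, 172], [25, 109, 173], [25, 111, 173], [24, 111, 173], [24, 112, 173], [24, 108, 174], [26, 106, 174], [27, 103, 173], [28, 96, 149], [17, 132, 155], [17, 127, 156]]
blk w 4 (array([ 453. , -205.7]), array([86.1, 42.5]), -0.047)
blk w 6 (array([ 453. , -205.7]), array([86.1, 42.6]), -0.046)
blk w 8 (array([ 455.8, -277.9]), array([509.4, 765.7]), 1.525)
blk w 12 (array([ 455.8, -277.9]), array([509.4, 765.7]), 1.525)
[[18, 114, 139], [17, 134, 116], [19, 118, 132], [19, 99, 132], [19, 84, 164], [19, 82, 167], [20, 82, 161], [19, 97, 177], [23, 71, 182], [19, 81, 141], [21, 92, 147], [21, 88, 162], [20, 83, 160]]
blk wrist hand (array([ 453.6, -204.5]), array([88.5, 43.7]), -0.046) [ 0.4533 -0.2045]
```

```bash
python3 - <<'E'
from h import *
s=camrig.camera("scene");t=camrig.camera("top")
for n,c,(a,b,l,r_),f in(("t",t,(225,295,105,210),lambda h:(h[...,0]>=21)&(h[...,1]<125)&(h[...,2]>130)),("s",s,(255,390,100,250),lambda h:(h[...,0]>=21)&(h[...,1]>35)&(h[...,2]>230))):
    H=cv2.cvtColor(c["img"],cv2.COLOR_RGB2HSV); m=np.zeros((420,560),np.uint8); m[a:b,l:r_]=f(H[a:b,l:r_])
    k=blob(cv2.morphologyEx(cv2.morphologyEx(m,cv2.MORPH_CLOSE,np.ones((3,3))),cv2.MORPH_OPEN,np.ones((5,5))))[:,0]
    r=cv2.minAreaRect(np.array([onz(c,p+0.,.037)[:2]*1000 for p in k],np.float32)); print(n,r)
delta(.4535,-.2055,.012,-1.6178)
E
```

```text
t ((441.5350036621094, 323.15277099609375), (115.42456817626953, 169.2063751220703), 3.5858304500579834)
s ((471.1320495605469, 339.1016540527344), (175.12759399414062, 200.2168426513672), 3.8082940578460693)
t 8.37 pos [ 0.4556 -0.2056  0.2507] shift [-0.     -0.0021  0.2387] turn 0.0006 q6 -0.6 F [0.4 0.7 0.7] grip 0.07965413471026073 0.0
```

Request:
creep_tool --plan '{"tx":[0,0,0,0,0,0,0,0,0,0,0,0,0],"ty":[-0.002,0,0,0,0,0,0,0,0,0,0,0,0],"tz":[0.02,0.03,0.03,0.03,0.03,0.03,0.03,0.02,0.01,0.01,0.0035,0,0],"rz":[0,0,0,0,0,0,0,0,0,0,0,0,0]}'

```text
time: 9.45
position: [0.4542, -0.2067, 0.0078]
tool_rot: [0.724, 0.69, 0.0, 0.001]
ft_force: [0.6, 1.3, 0.6]
grip_width: 0.08
grip_force: 0.0
```

Request:
creep_tool --plan '{"tx":[0,0,0,0,0,0,0,0,0,0,0,0],"ty":[0,0,0,0,0,0,0,0,0,0,0,0],"tz":[0,0,0,0,0,0,0,0,0,0,0,0],"rz":[0,0,0,0,0,0,0,0,0,0,0,0]}' --finger_gap 0.03 --grip_force 35

```text
time: 10.45
position: [0.4536, -0.2063, 0.0072]
tool_rot: [0.724, 0.69, 0.0, 0.0]
ft_force: [-0.3, -0.4, 3.9]
grip_width: 0.0451
grip_force: 35.0
```

Request:
creep_tool --plan '{"tx":[0,0,0,0,0,0,0,0,0,0],"ty":[0,0,0,0,0,0,0,0,0,0],"tz":[-0.01,-0.02,-0.03,-0.03,-0.03,-0.03,-0.03,-0.01,0,0],"rz":[0,0,0,0,0,0,0,0,0,0]}'

```text
time: 11.28
position: [0.4533, -0.2061, 0.1976]
tool_rot: [0.724, 0.69, 0.0, 0.001]
ft_force: [-0.8, -0.7, -0.7]
grip_width: 0.0451
grip_force: 35.0
```

```bash
python3 - <<'E'
from h import *
t=camrig.camera("top"); im=cv2.cvtColor(t["img"],cv2.COLOR_RGB2LAB).astype(np.float32)
yaw=.07;ex=np.array([np.cos(yaw),np.sin(yaw),0]);ey=np.array([-ex[1],ex[0],0]);C=np.array([.437,.321,.037])
ss=np.arange(-120,121)/1000
def prof(e,f,offs,ch):
    out=[]
    for o in offs:
        uv=np.array([proj(t,C+e*a+f*o) for a in ss],np.float32)
        out.append(cv2.remap(im[...,ch],uv[None,:,0],uv[None,:,1],cv2.INTER_LINEAR)[0])
    return np.array(out)
for nm,e,f,offs,h in(("x",ex,ey,np.arange(-70,71,10)/1000,55),("y",ey,ex,np.arange(-40,41,8)/1000,85)):
    for ch in(0,1,2):
        p=np.median(prof(e,f,offs,ch),0); print(nm,ch,"lo",[(int(1000*s),int(v)) for s,v in zip(ss,p) if abs(s*1000+h)<13][::2],"hi",[(int(1000*s),int(v)) for s,v in zip(ss,p) if abs(s*1000-h)<13][::2])
p=prof(ey,ex,offs:=np.arange(-48,49,6)/1000,1)   # a* edge per scanline for the yaw
for sgn in(-1,1):
    i=np.where((ss*sgn>.06)&(ss*sgn<.11))[0]; g=np.abs(np.diff(p[:,i],axis=1)); e=(ss[i][:-1]*g).sum(1)/g.sum(1); print("y edge",sgn,(e*1000).round(1),np.polyfit(offs,e,1).round(3))
p=prof(ex,ey,offs:=np.arange(-78,79,12)/1000,1)
for sgn in(-1,1):
    i=np.where((ss*sgn>.035)&(ss*sgn<.075))[0]; g=np.abs(np.diff(p[:,i],axis=1)); e=ss[i][:-1][g.argmax(1)]; print("x edge",sgn,(e*1000).round(1),np.polyfit(offs,e,1).round(3))
delta(.437,.321,.2,.07-np.pi/2)
E
```

```text
x 0 lo [(-67, 133), (-65, 127), (-63, 120), (-61, 118), (-59, 114), (-57, 109), (-55, 111), (-53, 128), (-51, 154), (-49, 167), (-47, 170), (-45, 170), (-43, 172)] hi [(43, 169), (45, 167), (47, 165), (49, 165), (51, 166), (53, 165), (55, 158), (57, 142), (59, 136), (61, 139), (63, 139), (65, 140), (67, 145)]
x 1 lo [(-67, 134), (-65, 135), (-63, 134), (-61, 134), (-59, 134), (-57, 133), (-55, 131), (-53, 126), (-51, 123), (-49, 122), (-47, 122), (-45, 122), (-43, 122)] hi [(43, 124), (45, 125), (47, 126), (49, 126), (51, 125), (53, 125), (55, 125), (57, 128), (59, 130), (61, 132), (63, 132), (65, 132), (67, 132)]
x 2 lo [(-67, 156), (-65, 155), (-63, 154), (-61, 153), (-59, 151), (-57, 149), (-55, 148), (-53, 150), (-51, 156), (-49, 159), (-47, 161), (-45, 161), (-43, 161)] hi [(43, 161), (45, 162), (47, 162), (49, 162), (51, 161), (53, 161), (55, 159), (57, 154), (59, 152), (61, 152), (63, 153), (65, 153), (67, 153)]
y 0 lo [(-97, 136), (-95, 136), (-93, 130), (-91, 111), (-89, 77), (-87, 47), (-85, 61), (-83, 112), (-81, 153), (-79, 166), (-77, 168), (-75, 169), (-73, 169)] hi [(7
[... 639 characters left out ...]
), (77, 161), (79, 161), (81, 161), (83, 161), (85, 159), (87, 156), (89, 155), (91, 155), (93, 155), (95, 155), (97, 156)]
y edge -1 [-84.4 -83.2 -87.8 -85.  -86.4 -84.9 -85.1 -87.  -89.4 -85.7 -85.  -87.
 -85.7 -87.5 -87.9 -87.6 -83.9] [-0.017 -0.086]
y edge 1 [83.6 83.7 84.9 88.4 89.8 87.5 87.3 85.2 85.2 86.4 82.  86.7 87.4 85.7
 85.8 85.5 83.9] [-0.006  0.086]
x edge -1 [-54. -54. -52. -54. -53. -55. -56. -56. -53. -55. -53. -53. -57. -55.] [-0.01  -0.054]
x edge 1 [55. 56. 57. 58. 57. 57. 57. 55. 56. 55. 59. 60. 56. 44.] [-0.023  0.056]
t 11.33 pos [ 0.4527 -0.2057  0.1966] shift [ 0.5254 -0.041  -0.0029] turn -0.118 q6 -0.6 F [-0.5  0.3 -0.7] grip 0.044862724789795534 34.99988051131368
```

Request:
creep_tool --plan '{"tx":[0.015,0.03,0.03,0.03,0.03,0.03,0.03,0.03,0.03,0.03,0.03,0.03,0.03,0.03,0.03,0.03,0.03,0.02,0.01,0],"ty":[-0.002,-0.0025,-0.0025,-0.0025,-0.0025,-0.0025,-0.0025,-0.0025,-0.0025,-0.0025,-0.0025,-0.0025,-0.0025,-0.0025,-0.0025,-0.0025,-0.0025,0,0,0],"tz":[0,0,0,0,0,0,0,0,0,0,0,0,0,0,0,0,0,0,0,0],"rz":[0,0,0,0,0,0,0,0,0,0,0,0,0,0,0,0,0,0,0,0]}'

```text
time: 13.0
position: [0.4352, 0.3218, 0.1956]
tool_rot: [0.723, 0.691, -0.001, -0.001]
ft_force: [1.5, -0.0, 0.0]
grip_width: 0.045
grip_force: 35.0
```

Request:
creep_tool --plan '{"tx":[0,0,0,0],"ty":[0,0,0,0],"tz":[0,0,0,0],"rz":[-0.06,-0.058,0,0]}'

```text
time: 13.33
position: [0.4361, 0.3188, 0.1964]
tool_rot: [0.683, 0.731, -0.001, -0.0]
ft_force: [-0.4, -0.5, -0.9]
grip_width: 0.0446
grip_force: 35.0
```

```bash
python3 - <<'E'
from h import *
delta(.438,.3225,.1,.07-np.pi/2)
w=camrig.camera("wrist"); im=cv2.cvtColor(w["img"],cv2.COLOR_RGB2HSV)
for P in([.438,.3225,.037],[.438,.3225+.085,.037],[.438-.055,.3225,.037],[.438+.055,.3225,.037]): print(proj(w,P).round(0))
E
```

```text
t 13.33 pos [0.4361 0.3188 0.1964] shift [0.0036 0.0023 0.0964] turn -0.0026 q6 0.36 F [-0.4 -0.5 -0.9] grip 0.044565373203591344 34.99971667304635
[279. 191.]
[285.  97.]
[221. 187.]
[336. 194.]
```

Request:
creep_tool --plan '{"tx":[0.0036,0,0,0,0,0,0,0],"ty":[0.0023,0,0,0,0,0,0,0],"tz":[0.02,0.02,0.02,0.02,0.01,0,0,0],"rz":[0,0,0,0,0,0,0,0]}'

```text
time: 14.05
position: [0.4396, 0.3241, 0.1079]
tool_rot: [0.682, 0.731, 0.001, 0.0]
ft_force: [-0.6, -0.1, -0.0]
grip_width: 0.0445
grip_force: 35.0
```

```bash
cat > prof.py <<'E'
from h import *
delta(.438,.3225,.055,.07-np.pi/2)
w=camrig.camera("wrist"); im=w["img"].astype(np.float32); yaw=.07
ex=np.array([np.cos(yaw),np.sin(yaw),0]);ey=np.array([-ex[1],ex[0],0])
def scan(nm,C,e,f,offs,ss):
    for o in offs:
        uv=np.array([proj(w,C+e*a/1000+f*o/1000) for a in ss],np.float32)
        p=cv2.remap(im,uv[None,:,0],uv[None,:,1],cv2.INTER_LINEAR)[0]
        g=np.abs(np.diff(p,axis=0)).sum(1); h=len(ss)//2
        tops=sorted(np.argsort(g)[::-1][:6]); print(nm,o,[(int(ss[i]),int(g[i])) for i in tops], "px",uv[0].round(),uv[-1].round())
C=np.array([.438,.3225,.037])
scan("lid x lo",C,ex,ey,(60,70,80),np.arange(-75,-34)); scan("lid x hi",C,ex,ey,(60,70,80),np.arange(35,76)); scan("lid y hi",C,ey,ex,(-40,-20,0,20,40),np.arange(65,106))
zt=robot.get_obs()["position"][2]-.0072+.035; B=robot.get_obs()["position"].copy(); B[2]=zt
scan("blk x",B,ex,ey,(22,30,38),np.arange(-35,36)); scan("blk y",B,ey,ex,(-14,-7,0,7,14),np.arange(25,66))
E
python3 prof.py
```

```text
t 14.05 pos [0.4396 0.3241 0.1079] shift [-0.0015 -0.0018  0.0529] turn -0.0005 q6 0.36 F [-0.6 -0.1 -0. ] grip 0.044493495220180014 35.00000612810254
lid x lo 60 [(-73, 48), (-63, 69), (-62, 80), (-58, 67), (-56, 48), (-55, 92)] px [161. 138.] [221. 138.]
lid x lo 70 [(-65, 34), (-64, 54), (-62, 71), (-61, 45), (-57, 65), (-55, 82)] px [160. 122.] [220. 122.]
lid x lo 80 [(-64, 49), (-61, 68), (-55, 93), (-51, 40), (-50, 62), (-48, 54)] px [158. 107.] [220. 106.]
lid x hi 60 [(54, 96), (55, 64), (56, 32), (57, 43), (59, 97), (60, 44)] px [326. 138.] [386. 138.]
lid x hi 70 [(49, 11), (53, 22), (54, 99), (55, 41), (57, 96), (58, 93)] px [327. 122.] [388. 122.]
lid x hi 80 [(44, 39), (48, 114), (49, 35), (53, 31), (54, 116), (55, 44)] px [327. 106.] [389. 106.]
lid y hi -40 [(85, 53), (87, 45), (91, 38), (93, 57), (101, 85), (102, 60)] px [213. 130.] [210.  65.]
lid y hi -20 [(84, 20), (85, 27), (87, 45), (88, 25), (98, 17), (102, 13)] px
[... 413 characters left out ...]
[362. 242.]
blk x 30 [(-34, 107), (-30, 89), (-27, 187), (-24, 131), (-23, 97), (23, 149)] px [192. 224.] [363. 223.]
blk x 38 [(-35, 214), (-21, 65), (5, 64), (6, 64), (25, 88), (29, 219)] px [191. 205.] [364. 204.]
blk y -14 [(35, 42), (36, 50), (44, 31), (45, 56), (51, 74), (60, 68)] px [244. 235.] [241. 136.]
blk y -7 [(35, 69), (44, 40), (45, 92), (51, 24), (55, 55), (60, 80)] px [261. 235.] [259. 136.]
blk y 0 [(34, 56), (35, 46), (44, 34), (45, 75), (56, 55), (59, 50)] px [278. 235.] [278. 136.]
blk y 7 [(40, 82), (44, 41), (45, 91), (56, 80), (57, 31), (58, 34)] px [295. 235.] [296. 136.]
blk y 14 [(41, 54), (42, 42), (44, 56), (45, 73), (57, 30), (58, 89)] px [312. 235.] [314. 136.]
```

The wrist scan puts the lid edges at ±54.5 mm and +85 mm about (0.438, 0.3225). The block's end is 45 mm from the TCP, so both are centred as assumed. Going down.

Request:
creep_tool --plan '{"tx":[-0.001,0,0,0,0,0,0,0,0,0],"ty":[-0.001,0,0,0,0,0,0,0,0,0],"tz":[0.015,0.015,0.01,0.005,0,0,0,0,0,0],"rz":[0,0,0,0,0,0,0,0,0,0]}'

```text
time: 14.93
position: [0.4381, 0.3229, 0.0625]
tool_rot: [0.682, 0.731, 0.0, 0.0]
ft_force: [0.2, -0.1, -0.4]
grip_width: 0.0448
grip_force: 35.0
```

```bash
python3 prof.py | grep -v "lid x"; python3 -c "
from h import *
for i in range(3): camrig.camera('top'); delta(.438,.3225,.055,.07-np.pi/2)"
```

```text
t 14.93 pos [0.4381 0.3229 0.0625] shift [-0.0004 -0.0002  0.0075] turn 0.0 q6 0.36 F [ 0.2 -0.1 -0.4] grip 0.04479525928894579 34.99987743794918
lid y hi -40 [(85, 71), (87, 62), (90, 48), (98, 105), (99, 79), (102, 33)] px [201. 132.] [197.  50.]
lid y hi -20 [(68, 17), (84, 24), (85, 46), (87, 47), (88, 27), (98, 24)] px [239. 132.] [237.  50.]
lid y hi 0 [(84, 24), (85, 81), (86, 9), (87, 17), (88, 12), (95, 8)] px [276. 132.] [276.  50.]
lid y hi 20 [(65, 15), (67, 14), (72, 11), (84, 29), (85, 51), (86, 18)] px [314. 132.] [316.  50.]
lid y hi 40 [(84, 27), (85, 58), (90, 28), (91, 131), (92, 39), (98, 23)] px [351. 132.] [356.  50.]
blk x 22 [(-27, 22), (-24, 25), (-6, 25), (-3, 25), (5, 66), (7, 59)] px [193. 242.] [361. 242.]
blk x 30 [(-31, 19), (-23, 31), (-22, 19), (-16, 23), (-9, 35), (8, 28)] px [192. 224.] [362. 224.]
blk x 38 [(-21, 74), (-20, 48), (-13, 20), (-2, 21), (6, 102), (7, 32)] px [191. 205.] [364. 205.]
blk y -14 
[... 214 characters left out ...]
(44, 26), (45, 104), (54, 81), (55, 80)] px [277. 235.] [277. 137.]
blk y 7 [(31, 33), (41, 74), (45, 111), (51, 32), (54, 63), (55, 57)] px [294. 235.] [296. 137.]
blk y 14 [(41, 63), (44, 42), (45, 93), (52, 71), (53, 37), (58, 42)] px [311. 235.] [314. 137.]
t 15.03 pos [0.438  0.3229 0.0623] shift [-0.0004 -0.      0.0073] turn 0.0 q6 0.36 F [-0.1  0.4 -0.1] grip 0.04484499462128702 34.999888837337494
t 15.08 pos [0.438  0.3229 0.0623] shift [-0.0004 -0.      0.0073] turn 0.0 q6 0.36 F [ 0.1 -0.5  0.2] grip 0.044708510469389215 34.99999855645001
t 15.13 pos [0.438  0.3228 0.0622] shift [-0.0003  0.      0.0072] turn -0.0 q6 0.36 F [ 0.6 -0.3 -0.3] grip 0.044473644185536 34.99994158744812
```

Now 18 mm above the lid. A 7 mm drop brings it to about 11 mm; then I'll settle and hand in.

Request:
creep_tool --plan '{"tx":[0,0,0,0,0,0,0,0,0,0,0,0],"ty":[0,0,0,0,0,0,0,0,0,0,0,0],"tz":[0.004,0.003,0,0,0,0,0,0,0,0,0,0],"rz":[0,0,0,0,0,0,0,0,0,0,0,0]}'

```text
time: 16.13
position: [0.4379, 0.3228, 0.0551]
tool_rot: [0.682, 0.731, 0.0, 0.0]
ft_force: [-0.1, 0.8, -0.9]
grip_width: 0.0447
grip_force: 35.0
```

```bash
python3 -c "
from h import *
delta(.438,.3225,.055,.07-np.pi/2)
print(hand_in())"
```

```text
t 16.13 pos [0.4379 0.3228 0.0551] shift [-0.0003  0.0001  0.0001] turn -0.0 q6 0.36 F [-0.1  0.8 -0.9] grip 0.044698742195351 34.999755565077066
the job is handed in; nothing more can be done
None
```

I handed the job in at 16.1 s; no verdict came back. The lid is shut, and the long block went over the carton and is held still, level and aligned, about 11 mm above the lid's middle by my measurements. I viewed 11 pictures, one over your limit of 10.

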